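Loosen the knurled clamping collar and push the length stop home

ROBOT

A 6-joint arm with a two-finger parallel gripper is mounted at the origin on the work surface. World frame = base frame: x ahead of the robot, y to its left, z up, the work surface at z = 0. Lengths are in mm, angles in rad, forces in N, time in s.
With the tool pointing down it reaches from about 350 to 875 mm from the base axis. Payload 4.2 kg.
Tool frame: the origin (TCP) lies on the mounting face of the last link; the fingertips stand 173 mm ahead of it and the grasp point (between the pads) lies 155 mm ahead of it; z points along the fingers, y is the direction in which the jaws open and shut (so a half turn about z gives the same grasp; the last joint's range is limited). The gripper opens to 85 mm and grips with 20 to 120 N. Pads are 22 mm wide; open, the fingers measure 114 mm over their backs; the gripper's body (76 mm by 85 mm) begins 54 mm behind the grasp point. The pads swing forward as they close: fully open they stand 13 mm farther back than shut.
Start: joints at [-0.88, 0.385, 0.008, 0, -1.194, -0.259], TCP at [261.579, -567.606, 404.712] pointing down, gripper open.
Joint ranges: [-3.14, 3.14], [-1.21, 2.06], [-1.07, 1.41], [-3.16, 2.05], [-2.99, -0.16], [-3.1, 3.1]. Speed limits (rad/s): [2.79, 2.79, 3.14, 3.14, 3.14, 3.14].

INTERFACE

Orientations are given as a unit quaternion [x, y, z, w].
In Python, from bench import arm gives the robot as it stands.
- The arm moves only by the shell command python3 -m jog 'ROWS' [OPENING]. ROWS is JSON, a list that holds one entry, the list of rows, each a list of 4 numbers: the shift along the tool's x, y, z in mm, then the turn about the tool's z in degrees. In form: [[[x, y, z, spin], ...]]. A call has exactly 5 rows; each row is the pose to reach, as a shift and turn from the pose measured when the call began, along the tool's axes at that moment; what a row does not reach only later rows make up. A row lasts 1/8 s, in which the tool goes at most 62.5 mm and 10.7 degrees, less where a joint would pass 70% of its speed; a pose out of reach is approached as far as the arm can. A call with a gripper value outside its range is refused whole. OPENING is the finger opening in mm, from 0 to 85.4, set as the call begins (- or left out, the last holds). The fingers move at their own pace and stop on an object; the grip force is fixed at half the most. Time passes only in rows, so rows that repeat a pose let the fingers close, or fill a call up. It gives the time, the measured TCP pose, the force and the opening at its end, in the units of the state.
- arm.read_state(): the state, without advancing time (a new reading comes with each control period).
- arm.get_image(name): name is "side" or "top" or "wrist"; returns (picture, depth): 420x560x3 uint8, blue, green, red; 420x560 float32, mm along the optical axis (not along the pixel's ray), 0 where there is no reading.
- arm.camera_params(name): a dict with "mtx" (3x3 intrinsics, pixels), "R" (3x3) and "t" (3): a world point X has camera coordinates R X + t. Camera axes: x right, y down, z forward; pixel columns grow to the right and rows downward; lengths in mm; the calibration is good to about 2 mm. A picture is of the moment at which its call begins: read the wrist's pose just before it. camera_params takes no time and is no camera call; for the wrist camera it gives the pose at the moment of the call.
- arm.job_done(): hands the job in, once; it reports no verdict.
The state is a dict: "clock": time; "joints": joint angles; "joint_vel": joint speeds; "joint_efforts": joint torques, N m; "position": TCP position; "ee_rot": TCP orientation; "contact_force": force on the tool from outside, world axes, zero at the start; "wrist_torque": the same for the moment, N m; "gripper_width": finger opening in mm.
Only numpy, scipy, OpenCV 4.12 (cv2) and the standard library are available. Lean on these libraries where they do the work, as an engineer would, in place of code of your own. Each camera call takes 0.05 s, during which the arm holds its last target.

TASK

On the cut-length gauge, loosen the large knurled collar by rolling a fingertip across its rim: two full turns anticlockwise seen from above, right to within a quarter of a turn. Only then push the sliding stop block away from the collar until it is fully home against the end block. Work by touch only, with nothing gripped or lifted, and leave the small brass screw on the end block and the loose things lying around as they are.

Things in the scene. Friction and masses are not known exactly. Their poses are not given: they have to be found in the camera images.
- gauge: The cut-length gauge, fixed to the bench but placed and turned anew each time: an aluminium bed 100 mm wide (its x) by 420 mm long (its y) by 30 mm high. Origin at the centre of the underside; z up. Along its y axis stand: the collar (axis at y = -135 mm), the dark steel stop block, and the grey end block (y from 173 to 207 mm, 100 mm wide, top 80 mm above the bench).
- collar_top (a point): Point on the collar's vertical axis at the level of its top face, 70 mm above the bench. The collar is a bright steel disc, 91 mm in diameter over its 36 upright ridges (ridges stand 2 mm proud, 7.6 mm apart), its rim reaching from 36 to 70 mm above the bench; too wide to grip. A steel stud of 18 mm diameter stands out of its middle, up to 80 mm. A short black line on the collar's top face, near the rim, turns with it and points to the gauge's -x side when tight.
- collar (a joint): Turn of the collar, rad: 0 = tight, as at every start; grows anticlockwise seen from above (loosening), 6.28 per full turn. It neither rises nor runs on by itself; its friction is about 0.05 N m (1.1 N at the rim), and it stays where it is left. It cannot turn below 0; it can turn to 26.
- stop_face (a point): Point on the stop block's flat face that looks towards the collar (the gauge's -y side), mid-width, 70 mm above the bench. The block is 92 mm wide (gauge x), 90 mm long (gauge y, from this face towards +y), its top 90 mm above the bench; too big to grip. It moves with the block.
- stop (a joint): Travel of the stop block along the gauge's +y, away from the collar, m: between 0 and 0.05 at the start, 0.103 = home against the end block. At value 0 its face lies at gauge y = -20 mm. It slides with about 2.5 N of friction and stays where it is left. It must not be moved before the collar is loosened.
- trim_top (a point): Top centre of the small knurled brass screw on the end block, 28 mm in diameter, 16 mm high, its top 97 mm above the bench. Not to be turned.
- trim_screw (a joint): Turn of the small brass screw, rad, 0 at the start.
- jar: Loose translucent jar with a white cap, 54 mm diameter, 70 mm high, beyond the collar's end of the gauge. Origin at the centre of its underside.
- screwdriver: Loose screwdriver with a black handle, 180 mm long, lying beside the gauge on the robot's side. Origin on its underside.
- spanner: Loose steel spanner, 150 mm long, lying beyond the gauge. Origin on its underside.
- spare_ring: Loose plain steel ring, 52 mm outside, 32 mm inside, 16 mm high, beyond the gauge. Origin at the centre of its underside.
- spool: Loose empty grey spool, 60 mm diameter, 50 mm high, beyond the gauge. Origin at the centre of its underside.
- housing: Loose black connector housing, 30 x 46 x 30 mm, beyond the end block. Origin at the centre of its underside.

How it is judged (in metres and radians):
On the way, in this order (a step that is already met when the one before it is completed fails the run):
1. the collar has been loosened by one full turn (value of joint collar above 6.28 rad).
2. the collar has been loosened by two full turns (within a quarter turn) (value of joint collar between 10.99 and 14.14 rad), for 0.2 s.
3. the stop block is home against the end block (all of step 2 and value of joint stop above 0.099 m), for 0.2 s.
At the end, for the whole second after the job is handed in: The collar stands at two turns from tight, within a quarter turn (10.99 to 14.14 rad); the stop block is home within 4 mm (travel above 0.099 m); both are at rest (all of step 3 and velocity of joint collar between -0.05 and 0.05 rad/s and velocity of joint stop between -0.005 and 0.005 m/s); the robot touches nothing.
It fails at once if the stop block is moved (more than 6 mm) while the collar has been loosened by less than one and three quarter turns (distance of stop_face from where it was at the start of the episode above 0.006 m and value of joint collar below 10.9 rad).
It fails at once if the small brass screw is turned by more than 0.3 rad (value of joint trim_screw above 0.3 rad or value of joint trim_screw below -0.3 rad).
It fails at once if a loose thing is moved by more than 20 mm (distance of any of jar, screwdriver, spanner, spare_ring, spool, housing from where it was at the start of the episode above 0.02 m).
It fails at once if a loose thing is lifted off the bench (8 mm) (height (world z) of any of jar, spare_ring, spool, housing above 0.008 m or height (world z) of any of screwdriver, spanner above 0.02 m).
It also fails if it takes over 72 s, if anything falls off the work surface, if the arm or the gripper's body presses on something with over 40 N, if the wrist force passes 120 N, or if a joint passes its speed limit or range.

## Working session

There is one attempt and no reset: what is moved stays moved. The work goes in short steps, Python scripts to look and compute and a shell command to move; the robot and the scene stay as the last step left them, time stands still between calls to the robot, and variables do not carry over. Pictures are saved under pics/ and viewed, and the job is handed in when it is done.

```bash
ls -la; mkdir -p pics
python3 - <<'E'
from bench import arm
import cv2
s=arm.read_state(); print(s)
for n in("top","side","wrist"):
    im,d=arm.get_image(n); cv2.imwrite(f"pics/{n}0.png",im)
    p=arm.camera_params(n); print(n,p)
E
```

```text
total 12
drwxr-xr-x  3 agent agent 4096 Dec  6 08:44 .
drwxr-xr-x 23 root  root  4096 Dec  6 08:44 ..
drwxr-xr-x  2 agent agent 4096 Dec  6 08:44 pics
{'clock': 0.0, 'joints': array([-8.80358059e-01,  3.85540543e-01,  6.63912485e-03, -4.93854358e-04,
       -1.19395410e+00, -2.58567315e-01]), 'joint_vel': array([-0.00122045, -0.00148366,  0.0008507 ,  0.00153169, -0.00103059,
        0.00074153]), 'joint_efforts': array([-7.24026504e-04, -3.92289662e+01,  1.88403422e+01,  4.18628767e+00,
       -4.65114426e-03, -1.64909528e-05]), 'position': array([ 261.5374578 , -567.42620913,  403.63680284]), 'ee_rot': array([-2.14172167e-01,  9.76795357e-01,  1.02070593e-03, -2.66266920e-04]), 'contact_force': array([0.04836489, 0.13851305, 0.3566526 ]), 'wrist_torque': array([0.03423493, 0.00882616, 0.03181472]), 'gripper_width': 85.79731964891464}
top {'mtx': array([[406.54197142,   0.        , 274.75900951],
       [  0.        , 406.54197142, 210.33518936],
       [  0.        ,   0.        ,   1.        ]]), 'R': array([[-0.0021511 , -0.99999047, -0.00379931],
       [-0.99525973,  0.0025103 
[... 175 characters left out ...]
46338852],
       [  0.        , 450.01695774, 211.02016196],
       [  0.        ,   0.        ,   1.        ]]), 'R': array([[ 0.98309822, -0.18216199, -0.01830033],
       [-0.14948615, -0.74098229, -0.65467483],
       [ 0.10569665,  0.6463453 , -0.75568907]]), 't': array([-584.67234426,  173.25838401,  860.70296993])}
wrist {'mtx': array([[374.55238164,   0.        , 279.51892536],
       [  0.        , 374.55238164, 204.76750861],
       [  0.        ,   0.        ,   1.        ]]), 'R': array([[-0.4199245 ,  0.90755699,  0.0019289 ],
       [ 0.86593471,  0.40002788,  0.30022452],
       [ 0.27169925,  0.12774193, -0.95386661]]), 't': array([624.821088  , -38.07183942, 380.93739406])}
```

View pics/top0.png

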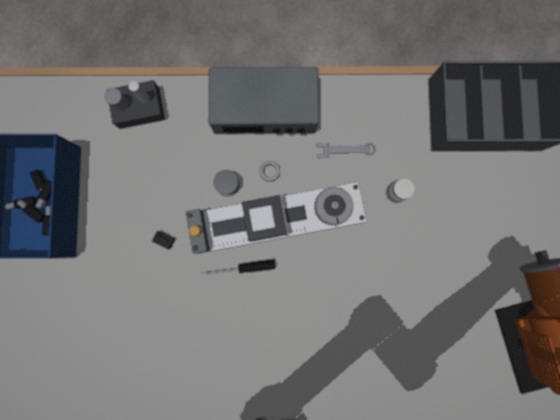

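View pics/side0.png

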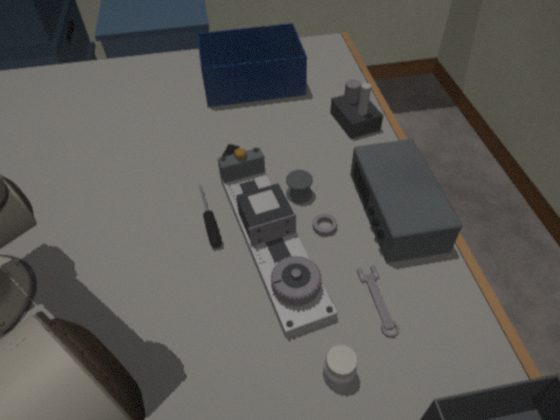

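The top view shows the gauge from the end block (197,230) to the collar (334,206). The stop block is at (265,218), the brass screw at (195,231) and the black line at about (337,219). Next I'll measure with depth.

```bash
cat > h.py <<'E'
from bench import arm
import numpy as np, cv2
def cloud(n):
    im,d=arm.get_image(n); p=arm.camera_params(n); K,R,t=p["mtx"],np.array(p["R"]),np.array(p["t"])
    v,u=np.mgrid[:420,:560]
    c=np.stack([(u-K[0,2])*d/K[0,0],(v-K[1,2])*d/K[1,1],d],-1)
    W=(c-t)@R; W[d==0]=np.nan
    return im,d,W
def proj(n,X):
    p=arm.camera_params(n); c=np.array(p["R"])@np.array(X,float)+p["t"]; q=p["mtx"]@c; return q[:2]/q[2]
E
python3 - <<'E'
from h import *
im,d,W=cloud("top")
cv2.imwrite("pics/topz.png",cv2.resize(im[160:280,150:430],None,fx=2.8,fy=2.8,interpolation=cv2.INTER_CUBIC))
z=W[...,2]
roi=np.zeros(z.shape,bool); roi[170:262,180:375]=1
def info(name,m):
    P=W[m]; print(name,m.sum(),np.median(P,0))
    r=cv2.minAreaRect(P[:,:2].astype(np.float32)); print("   ",r)
    return P
n,l,st,c=cv2.connectedComponentsWithStats((roi&(z>62)).astype(np.uint8))
for i in range(1,n):
    if st[i,4]>50: P=info(st[i],l==i); print("   z",np.percentile(P[:,2],[5,50,95]),"circ",cv2.minEnclosingCircle(P[:,:2].astype(np.float32)))
info("bed",roi&(z>20)&(z<40))
info("all",roi&(z>20))
print("bench z",np.nanmedian(z[300:340,100:200]))
E
```

```text
[ 315  187   39   38 1127] 1127 [ 597.75827088 -102.54047626   69.46045277]
    ((598.5548095703125, -104.03260803222656), (87.31495666503906, 88.56129455566406), 0.1994902491569519)
   z [66.06017865 69.46045277 76.05561873] circ ((598.5199584960938, -103.41458129882812), 45.54121780395508)
[ 241  194   48   48 1663] 1663 [567.50118258  58.30428849  89.87535869]
    ((568.00634765625, 57.3511848449707), (94.81678009033203, 94.37440490722656), 10.734467506408691)
   z [86.73104754 89.87535869 92.89934628] circ ((568.1741943359375, 57.10785675048828), 64.69520568847656)
[185 209  23  45 690] 690 [538.07699846 213.5914623   79.75207853]
    ((539.6064453125, 215.88925170898438), (100.14968872070312, 34.83530044555664), 10.723098754882812)
   z [72.15511992 79.75207853 97.16743363] circ ((539.123291015625, 215.43722534179688), 51.347164154052734)
bed 3757 [569.2191585    1.9159786   29.54457824]
    ((549.5831298828125, 19.284622192382812), (151.87965393066406, 411.2501525878906), 10.429740905761719)
all 7847 [574.33825175  49.20556581  48.07582136]
    ((571.2431640625, 28.516494750976562), (424.054443359375, 209.46435546875), 84.99928283691406)
bench z -0.342058546402447
```

View pics/topz.png

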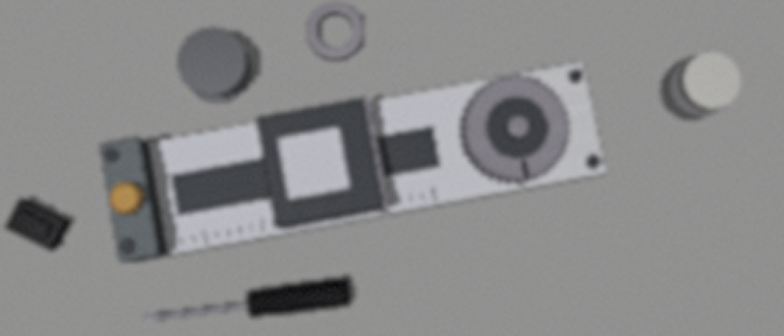

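```bash
python3 -m jog '[[[-50,36,0,3],[-105,75,0,6],[-160,114,0,9],[-211,150,0,14],[-211,150,0,14.2]]]' 0
cat >> h.py <<'E'
C=np.array([598.5,-103.4]); GY=np.array([-0.1815,0.9834]); GX=np.array([0.9834,0.1815])
from scipy.spatial.transform import Rotation as Ro
def st(tgt=None):
    s=arm.read_state(); p=s["position"]; r=Ro.from_quat(s["ee_rot"]).as_matrix()
    q=p[:2]-C; f=s["contact_force"]
    print("t %.2f g=(%.1f,%.1f) z=%.1f yawerr=%.1f tilt %.1f F gx %.1f gy %.1f z %.1f w %.1f"%(s["clock"],q@GX,q@GY,p[2],np.degrees(np.arctan2(r[:2,1]@GX,r[:2,1]@GY)),np.degrees(np.arccos(-r[2,2])),f[:2]@GX,f[:2]@GY,f[2],s["gripper_width"]))
    if tgt is not None:
        w=C+GX*tgt[0]+GY*tgt[1]; print("tool shift",r.T@np.array([*(w-p[:2]),tgt[2]-p[2]]))
E
python3 -c "
from h import *; st((-85,0,300))"
```

```text
clock: 0.82
position: [391.7, -340.2, 404.5]
ee_rot: [-0.094, 0.996, 0.001, 0.0]
contact_force: [0.5, -0.5, -0.2]
gripper_width: 0.2
t 0.82 g=(-246.3,-195.4) z=404.5 yawerr=-0.3 tilt 0.1 F gx 0.4 gy -0.6 z -0.2 w 0.2
tool shift [-162.44353675  194.26607515  104.74788703]
```

```bash
python3 -m jog '[[[-35,42,20,0],[-75,88,45,0],[-115,136,70,0],[-162,194,105,0],[-162,194,105,0]]]'; python3 -c "
from h import *; st((-85,0,223))
import cv2
for n in ('top','wrist'):
  im,d=arm.get_image(n); cv2.imwrite('pics/%s1.png'%n,im)"
```

```text
clock: 1.45
position: [515.3, -117.4, 298.1]
ee_rot: [-0.095, 0.995, 0.001, -0.001]
contact_force: [-0.8, -0.2, -0.1]
gripper_width: 0.4
t 1.45 g=(-84.4,1.3) z=298.1 yawerr=-0.4 tilt 0.2 F gx -0.8 gy -0.0 z -0.1 w 0.4
tool shift [ 0.45745342 -1.43388787 75.11039671]
```

View pics/wrist1.png

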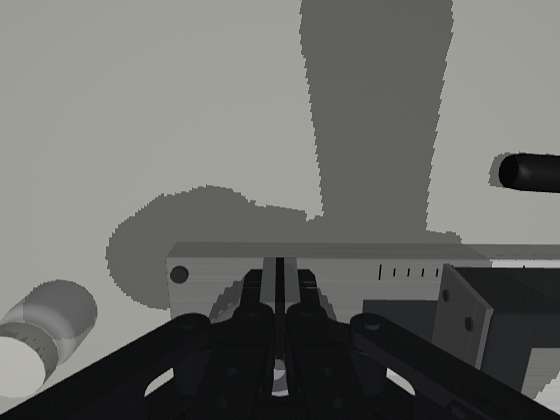

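View pics/top1.png

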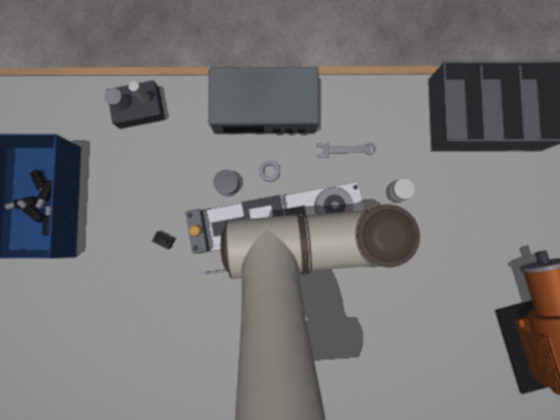

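```bash
python3 -m jog '[[[0,-1.5,25,0.4],[0,-1.5,50,0.4],[0,-1.5,75,0.4],[-8,-1.5,76,0.4],[-16,-1.5,76,0.4]]]'; python3 -c "
from h import *; st((-58,0,222))"; python3 -m jog '[[[-4,0,0,0],[-7,0,0,0],[-10,0,0,0],[-12,0,0,0],[-12,0,0,0]]]';python3 -c "
from h import *; st((-58,0,222))
from h import *
im,d=arm.get_image('wrist'); cv2.imwrite('pics/w2.png',im)
im,d=arm.get_image('side'); cv2.imwrite('pics/s2.png',im)
p=arm.camera_params('wrist');print(-np.array(p['R']).T@p['t'])"
```

```text
clock: 2.17
position: [532.1, -116.7, 223.0]
ee_rot: [-0.092, 0.996, 0.0, -0.001]
contact_force: [0.2, 0.7, -0.1]
gripper_width: 0.2
t 2.17 g=(-67.7,-1.0) z=223.0 yawerr=-0.1 tilt 0.1 F gx 0.3 gy 0.7 z -0.1 w 0.2
tool shift [-9.67112312  1.0225264   1.00127573]
clock: 2.8
position: [544.0, -114.4, 223.0]
ee_rot: [-0.092, 0.996, 0.001, -0.001]
contact_force: [-0.4, -0.0, -1.0]
gripper_width: -0.2
t 2.80 g=(-55.6,-1.0) z=223.0 yawerr=-0.1 tilt 0.1 F gx -0.4 gy 0.0 z -1.0 w -0.2
tool shift [2.36930344 0.9548461  0.98649857]
[ 468.35889136 -129.41870311  192.74962789]
```

View pics/w2.png

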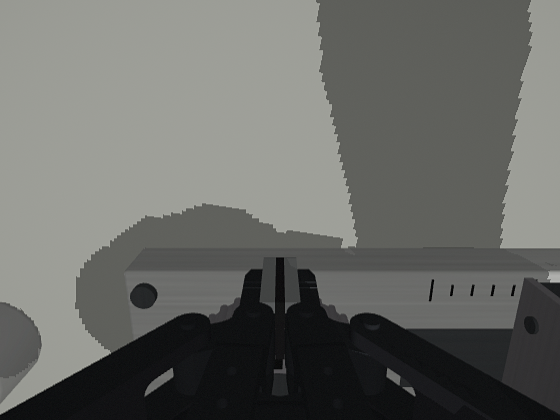

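View pics/s2.png

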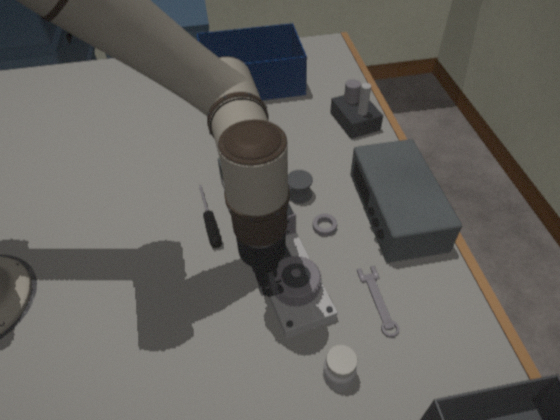

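Nothing touches yet at g=-55.6, and the ridges show in the wrist view beside the fingers at about (235,315). I'll keep creeping in.

```bash
python3 -m jog '[[[-0.5,1,1,0],[-1,1,1,0],[-1.5,1,1,0],[-2,1,1,0],[-2,1,1,0]]]';python3 -c "
from h import *; st((-58,0,222))"; python3 -m jog '[[[-0.5,0,0,0],[-1,0,0,0],[-1.5,0,0,0],[-2,0,0,0],[-2,0,0,0]]]';python3 -c "
from h import *; st((-58,0,222))"
```

```text
clock: 3.52
position: [545.4, -113.2, 221.9]
ee_rot: [-0.092, 0.996, 0.001, -0.001]
contact_force: [-0.7, -0.4, 0.1]
gripper_width: 0.1
t 3.52 g=(-53.9,0.0) z=221.9 yawerr=-0.1 tilt 0.1 F gx -0.7 gy -0.2 z 0.1 w 0.1
tool shift [ 4.05276432 -0.02352518 -0.1110311 ]
clock: 4.15
position: [546.3, -113.1, 221.7]
ee_rot: [-0.091, 0.996, 0.001, -0.003]
contact_force: [-5.9, -1.0, 4.2]
gripper_width: -0.3
t 4.15 g=(-53.1,-0.0) z=221.7 yawerr=-0.0 tilt 0.4 F gx -5.9 gy 0.1 z 4.2 w -0.3
tool shift [ 4.89581992  0.03148687 -0.27967931]
```

```bash
python3 -m jog '[[[-2,-3,0,0],[-2,-6,0,0],[-2,-9,0,0],[-2,-12,0,0],[-2,-14,0,0]]]';python3 -c "
from h import *; st((-54,-14,222))
im,d=arm.get_image('top'); cv2.imwrite('pics/t3.png',cv2.resize(im[160:280,250:430],None,fx=4,fy=4,interpolation=cv2.INTER_CUBIC))
im,d=arm.get_image('side'); cv2.imwrite('pics/s3.png',cv2.resize(im[200:350,220:380],None,fx=4,fy=4,interpolation=cv2.INTER_CUBIC))
"
```

```text
clock: 4.78
position: [550.1, -126.7, 221.4]
ee_rot: [-0.091, 0.996, 0.001, -0.004]
contact_force: [-4.4, -0.1, 3.1]
gripper_width: 0.3
t 4.78 g=(-51.8,-14.2) z=221.4 yawerr=-0.0 tilt 0.5 F gx -4.3 gy 0.7 z 3.1 w 0.3
tool shift [ 2.18537704  0.15675068 -0.60528817]
```

View pics/s3.png

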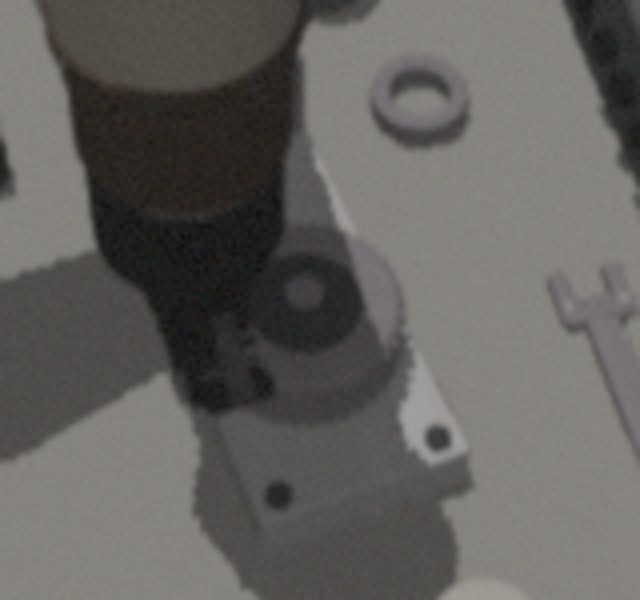

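View pics/t3.png

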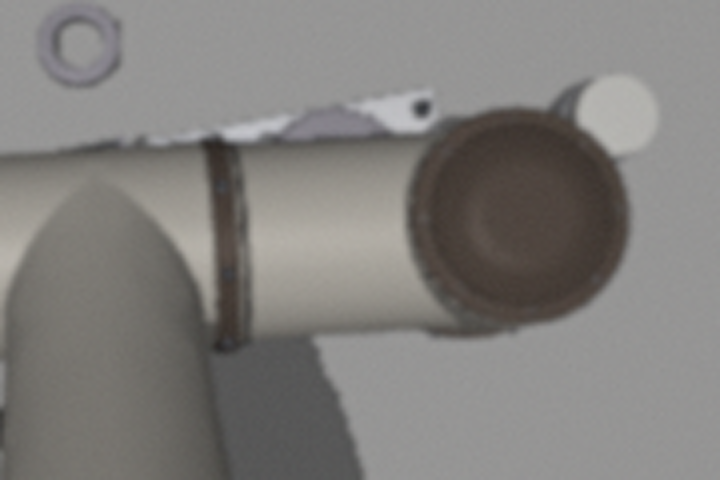

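```bash
python3 -m jog '[[[-2,-9,0,0],[-4.5,-16,0,0],[-8,-23,0,0],[-13,-28.5,0,0],[-19,-33.5,0,0]]]';python3 -c "
from h import *; st((-54,-14,222))
im,d=arm.get_image('side'); cv2.imwrite('pics/s4.png',cv2.resize(im[200:350,220:380],None,fx=4,fy=4,interpolation=cv2.INTER_CUBIC))
"
```

```text
clock: 5.5
position: [574.8, -157.3, 221.1]
ee_rot: [-0.091, 0.996, 0.0, -0.005]
contact_force: [-4.2, -4.8, 2.4]
gripper_width: -0.3
t 5.50 g=(-33.1,-48.7) z=221.1 yawerr=-0.0 tilt 0.6 F gx -5.0 gy -4.0 z 2.4 w -0.3
tool shift [20.92764366 34.72410848 -0.6427947 ]
```

View pics/s4.png

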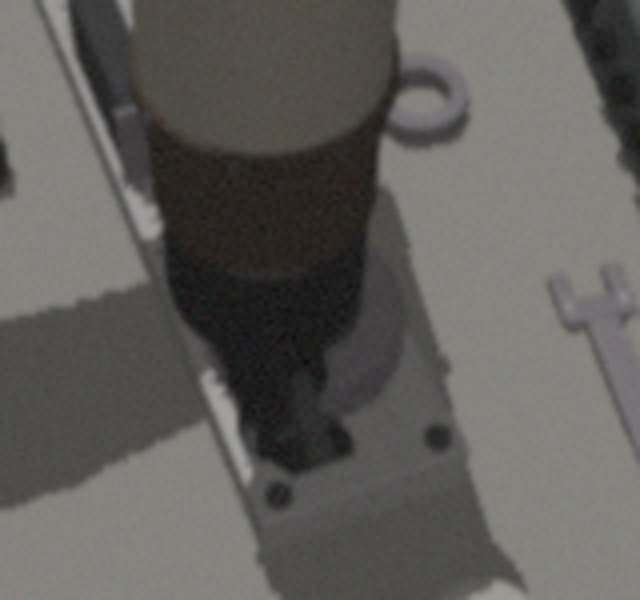

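```bash
python3 -m jog '[[[-6.5,-2.5,0,0],[-14,-5.3,0,0],[-21,-6.6,0,0],[-29,-6.8,0,0],[-37,-6.8,0,0]]]';python3 -c "
from h import *; st((-54,-14,222))
im,d=arm.get_image('side'); cv2.imwrite('pics/s5.png',cv2.resize(im[200:350,220:380],None,fx=4,fy=4,interpolation=cv2.INTER_CUBIC))
im,d=arm.get_image('top'); cv2.imwrite('pics/t5.png',cv2.resize(im[160:280,250:430],None,fx=4,fy=4,interpolation=cv2.INTER_CUBIC))
"
```

```text
clock: 6.18
position: [614.6, -160.8, 221.3]
ee_rot: [-0.091, 0.996, -0.002, -0.003]
contact_force: [1.2, -13.7, -1.7]
gripper_width: -0.1
t 6.17 g=(5.4,-59.4) z=221.3 yawerr=-0.0 tilt 0.5 F gx -1.3 gy -13.6 z -1.7 w -0.1
tool shift [59.37482679 45.41330823 -0.42117269]
```

View pics/s5.png

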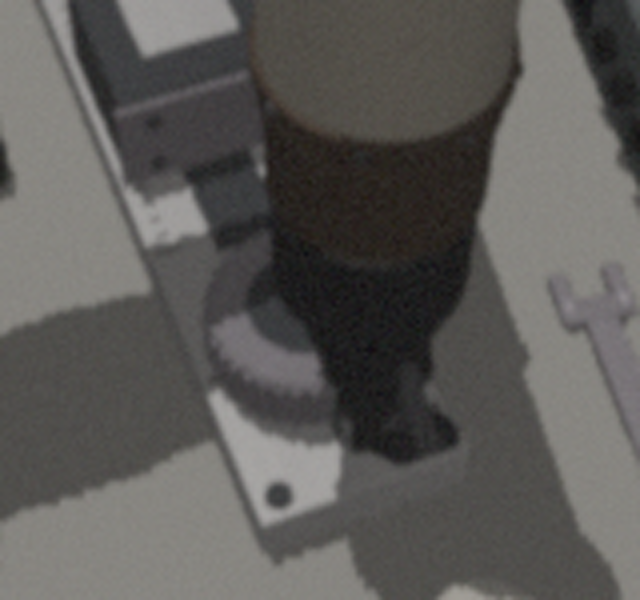

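View pics/t5.png

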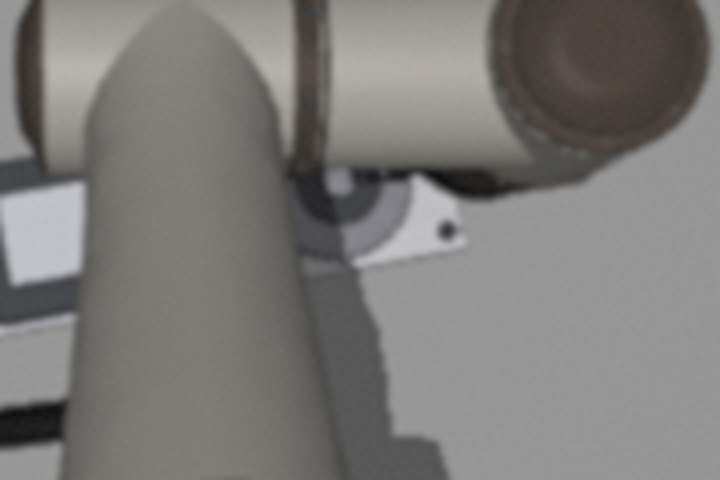

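```bash
cat >> h.py <<'E'
def path(a1=8,a2=8,b1=14,b2=14,R=43.5):
    P=[]
    # a1: contact offset on -gx side (finger +gx face), b1 on -gy side, a2 on +gx side, b2 +gy side
    for k,(ox,oy) in enumerate([(-a1,-b1),(a2,-b1),(a2,b2),(-a1,b2)]):
        for f in np.radians(np.arange(180+90*k,180+90*k+91,2)): P.append((R*np.cos(f)+ox,R*np.sin(f)+oy))
    P.append(P[0]); P=np.array(P); s=np.r_[0,np.cumsum(np.linalg.norm(np.diff(P,axis=0),axis=1))]
    g=np.arange(0,s[-1],0.5); return np.c_[np.interp(g,s,P[:,0]),np.interp(g,s,P[:,1])]
def nxt(step=10,n=5,z=222,**k):
    P=path(**k); s=arm.read_state(); p=s["position"]; r=Ro.from_quat(s["ee_rot"]).as_matrix()
    q=p[:2]-C; g=np.array([q@GX,q@GY]); i=np.argmin(np.linalg.norm(P-g,axis=1)); st()
    for j in range(1,n+1):
        t=P[(i+2*step*j)%len(P)]; w=C+GX*t[0]+GY*t[1]
        print(np.round(r.T@np.array([*(w-p[:2]),z-p[2]]),1), np.round(t,1))
E
python3 -c "
from h import *; nxt()"
```

```text
t 6.28 g=(6.4,-59.3) z=221.4 yawerr=-0.0 tilt 0.4 F gx 0.5 gy -13.3 z -2.3 w -0.0
[-9.7  2.6 -0.7] [ 16.1 -56.7]
[-19.3   5.5  -0.7] [ 25.7 -53.8]
[-27.9  10.6  -0.8] [ 34.2 -48.7]
[-35.1  17.5  -0.9] [ 41.5 -41.8]
[-40.5  25.9  -0.9] [ 46.9 -33.4]
```

```bash
python3 -m jog '[[[-9.5,2.5,0,0],[-19,5.5,0,0],[-28,10.5,0,0],[-35,17.5,0,0],[-40.5,26,0,0]]]';python3 -c "
from h import *; nxt()
im,d=arm.get_image('side'); cv2.imwrite('pics/s6.png',cv2.resize(im[200:350,220:380],None,fx=4,fy=4,interpolation=cv2.INTER_CUBIC))
im,d=arm.get_image('top'); cv2.imwrite('pics/t6.png',cv2.resize(im[160:280,250:430],None,fx=4,fy=4,interpolation=cv2.INTER_CUBIC))
"
```

```text
clock: 6.9
position: [652.6, -127.1, 221.7]
ee_rot: [-0.092, 0.996, -0.003, 0.001]
contact_force: [3.4, -2.8, -1.5]
gripper_width: -0.1
t 6.90 g=(48.9,-33.2) z=221.7 yawerr=-0.1 tilt 0.3 F gx 2.8 gy -3.3 z -1.5 w -0.1
[-1.6 10.1 -0.4] [ 50.5 -23.1]
[-2.6 20.  -0.4] [ 51.5 -13.2]
[-2.6 30.  -0.5] [51.5 -3.2]
[-2.6 40.  -0.6] [51.5  6.8]
[-2.5 50.  -0.6] [51.4 16.8]
```

View pics/s6.png

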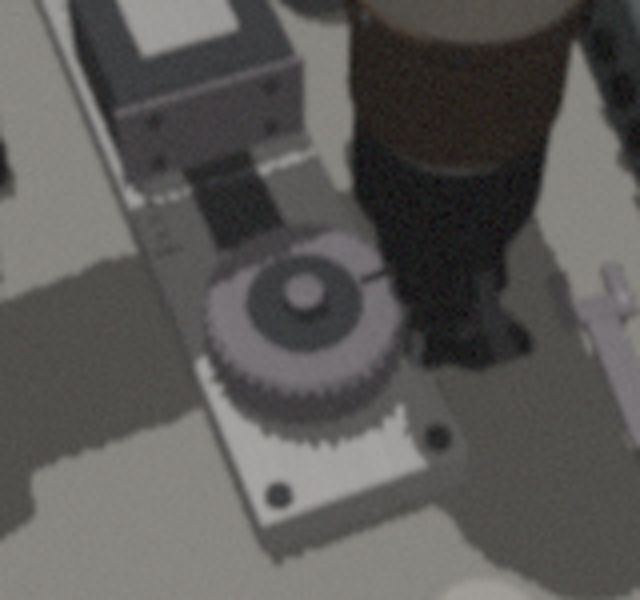

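View pics/t6.png

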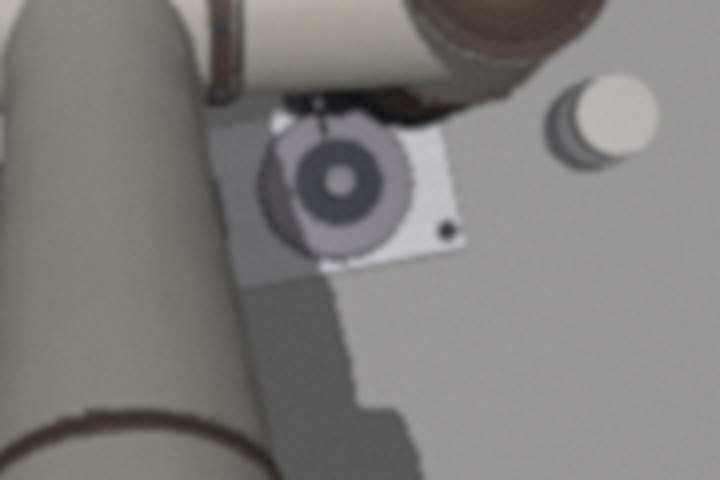

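The collar follows the finger: the mark is at (322,122) in the top crop, so it has turned about 187°. I'll carry on with the orbit.

```bash
python3 -m jog '[[[-1.5,10,0,0],[-2.5,20,0,0],[-2.5,30,0,0],[-2.5,40,0,0],[-2.5,50,0,0]]]';python3 -c "
from h import *; nxt()
"
```

```text
clock: 7.62
position: [647.5, -75.2, 222.6]
ee_rot: [-0.093, 0.996, -0.002, 0.004]
contact_force: [2.6, -0.6, 1.4]
gripper_width: -0.0
t 7.62 g=(53.3,18.9) z=222.6 yawerr=-0.2 tilt 0.5 F gx 2.4 gy -1.0 z 1.4 w -0.0
[4.3 9.7 0.5] [49.  28.6]
[ 8.6 18.7  0.4] [44.6 37.5]
[14.9 26.4  0.4] [38.3 45.2]
[22.8 32.5  0.3] [30.4 51.3]
[31.9 36.7  0.2] [21.3 55.4]
```

```bash
python3 -m jog '[[[4.8,9.5,0,0.2],[9.3,18,0,0.2],[15.5,25.7,0,0.2],[23.3,31.6,0,0.2],[32,35.8,0,0.2]]]';python3 -c "
from h import *; nxt(R=42.5)
im,d=arm.get_image('side'); cv2.imwrite('pics/s7.png',cv2.resize(im[200:350,220:380],None,fx=4,fy=4,interpolation=cv2.INTER_CUBIC))
im,d=arm.get_image('top'); cv2.imwrite('pics/t7.png',cv2.resize(im[160:280,250:430],None,fx=4,fy=4,interpolation=cv2.INTER_CUBIC))
"
```

```text
clock: 8.25
position: [608.5, -45.8, 222.2]
ee_rot: [-0.091, 0.996, -0.002, 0.003]
contact_force: [1.8, -0.8, -0.3]
gripper_width: -0.1
t 8.25 g=(20.3,54.8) z=222.2 yawerr=-0.0 tilt 0.5 F gx 1.7 gy -1.1 z -0.3 w -0.1
[10.   1.6  0.1] [10.3 56.4]
[20.   1.7  0. ] [ 0.3 56.5]
[30.   1.7 -0. ] [-9.7 56.5]
[39.9  0.1 -0.1] [-19.6  54.9]
[49.1 -3.7 -0.1] [-28.8  51.1]
```

View pics/s7.png

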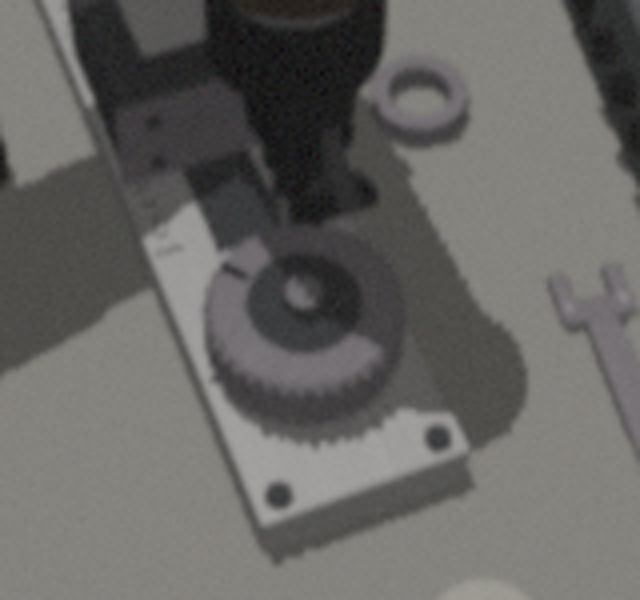

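View pics/t7.png

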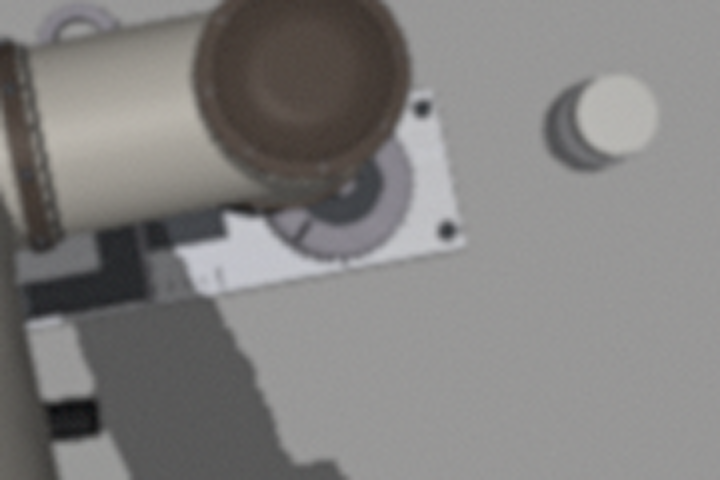

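Top crop: the mark is at (302,235), so the collar has turned about 313° with almost no slip. I'll press slightly more on the +gy side and continue.

```bash
python3 -m jog '[[[10,-0.5,0,0],[20,-1.5,0,0],[30,-1.5,0,0],[39,-2.8,0,0],[48,-6,0,0]]]';python3 -c "
from h import *; nxt(R=42.5,b2=12,b1=14)
"
```

```text
clock: 8.98
position: [561.0, -60.5, 221.5]
ee_rot: [-0.091, 0.996, -0.002, 0.002]
contact_force: [0.3, 1.1, -0.5]
gripper_width: -0.4
t 8.97 g=(-29.1,49.0) z=221.5 yawerr=-0.0 tilt 0.3 F gx 0.5 gy 1.1 z -0.5 w -0.4
[ 8.1 -6.2 -0.5] [-37.2  42.8]
[ 14.5 -13.9  -0.5] [-43.6  35.2]
[ 18.9 -22.8  -0.5] [-48.   26.2]
[ 21.2 -32.5  -0.4] [-50.3  16.5]
[ 21.4 -42.5  -0.4] [-50.5   6.5]
```

```bash
python3 -m jog '[[[7,-7,0,0],[13,-14.5,0,0],[17.4,-23.3,0,0],[20,-32.5,0,0],[20.4,-42.5,0,0]]]';python3 -c "
from h import *; nxt(R=42.5,b2=12,b1=14)
im,d=arm.get_image('side'); cv2.imwrite('pics/s8.png',cv2.resize(im[200:350,220:380],None,fx=4,fy=4,interpolation=cv2.INTER_CUBIC))
im,d=arm.get_image('top'); cv2.imwrite('pics/t8.png',cv2.resize(im[160:280,250:430],None,fx=4,fy=4,interpolation=cv2.INTER_CUBIC))
"
```

```text
clock: 9.6
position: [545.8, -107.2, 220.8]
ee_rot: [-0.09, 0.996, -0.002, -0.003]
contact_force: [-9.5, 1.0, 5.4]
gripper_width: 0.1
t 9.60 g=(-52.5,5.8) z=220.8 yawerr=0.1 tilt 0.4 F gx -9.1 gy 2.7 z 5.4 w 0.1
[-2.  -9.8 -1.2] [-50.5  -4. ]
[ -2.  -19.8  -1.2] [-50.5 -14. ]
[ -3.1 -29.2  -1.2] [-49.4 -23.4]
[ -6.4 -38.6  -1.1] [-46.1 -32.8]
[-11.9 -47.   -1.2] [-40.7 -41.2]
```

View pics/s8.png

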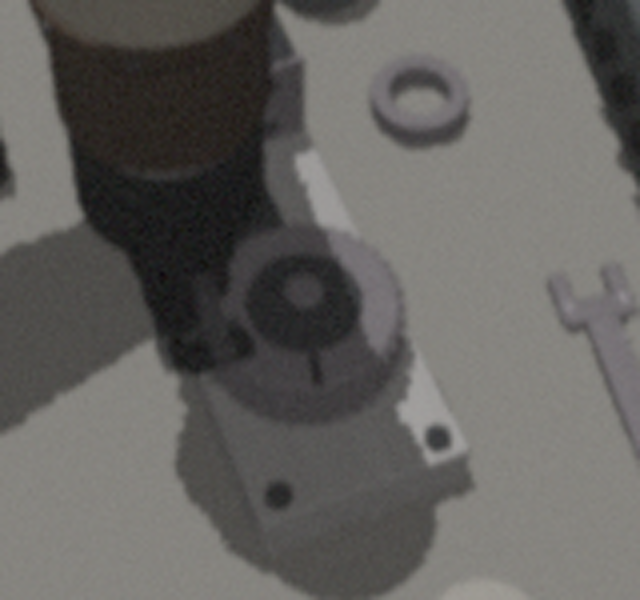

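View pics/t8.png

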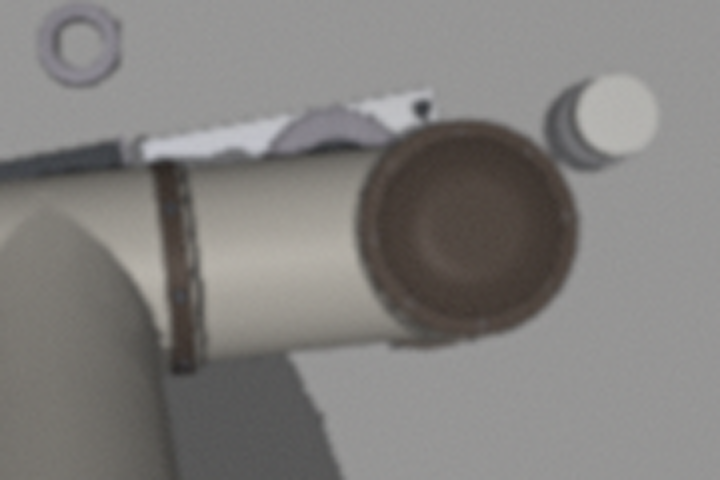

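```bash
cat >> h.py <<'E'
def markang(n,u,v):
    p=arm.camera_params(n); d=np.linalg.inv(p["mtx"])@[u,v,1]; R=np.array(p["R"]); o=-R.T@p["t"]; w=R.T@d
    X=o+w*(70-o[2])/w[2]; q=X[:2]-C; print("r",np.hypot(q@GX,q@GY),"turn from tight deg",(np.degrees(np.arctan2(q@GY,q@GX))-180)%360)
E
python3 -c "
from h import *
markang('side',220+316/4,200+367/4)
markang('top',250+302/4,160+235/4)
markang('side',220+232/4,200+270/4)"
```

```text
r 34.890075675674794 turn from tight deg 81.39787696341085
r 37.33185348318011 turn from tight deg 317.277722665096
r 33.74906517505909 turn from tight deg 309.4994660939801
```

The mark is at (316,367) in the side crop, so the collar stands at about 441° with 279° to go.

```bash
python3 -m jog '[[[-2,-10,0,0],[-2,-20,0,0],[-3,-29,0,0],[-6.5,-38.5,0,0],[-12,-47,0,0]]]';python3 -c "
from h import *; nxt(R=43,b2=12,b1=14)
"
```

```text
clock: 10.32
position: [567.1, -152.8, 221.2]
ee_rot: [-0.09, 0.996, -0.002, -0.003]
contact_force: [0.9, 0.0, 0.6]
gripper_width: 0.1
t 10.32 g=(-39.8,-42.8) z=221.2 yawerr=0.1 tilt 0.4 F gx 0.9 gy -0.1 z 0.6 w 0.1
[-7.4 -6.5 -0.8] [-32.5 -49.3]
[-16.2 -11.2  -0.8] [-23.7 -54. ]
[-25.8 -13.7  -0.9] [-14.  -56.6]
[-35.8 -14.1  -0.9] [ -4. -57.]
[-45.8 -14.1  -1. ] [  6. -57.]
```

```bash
python3 -m jog '[[[-8.5,-4,0,0],[-17,-9,0,0],[-26,-12,0,0],[-36,-13.5,0,0],[-46,-13.5,0,0]]]';python3 -c "
from h import *; nxt(R=43,b2=12,b1=14)
im,d=arm.get_image('side'); cv2.imwrite('pics/s9.png',cv2.resize(im[200:350,220:380],None,fx=4,fy=4,interpolation=cv2.INTER_CUBIC))
im,d=arm.get_image('top'); cv2.imwrite('pics/t9.png',cv2.resize(im[160:280,250:430],None,fx=4,fy=4,interpolation=cv2.INTER_CUBIC))
"
```

```text
clock: 10.95
position: [615.6, -160.3, 221.1]
ee_rot: [-0.09, 0.996, -0.004, -0.003]
contact_force: [0.0, -11.3, -1.6]
gripper_width: 0.2
t 10.95 g=(6.5,-59.0) z=221.1 yawerr=0.1 tilt 0.5 F gx -2.0 gy -11.1 z -1.6 w 0.2
[-9.9  2.9 -1. ] [ 16.4 -56.2]
[-19.4   6.   -1.1] [ 25.9 -53.1]
[-27.9  11.1  -1.2] [ 34.4 -47.9]
[-35.   18.2  -1.3] [ 41.5 -40.9]
[-40.3  26.6  -1.4] [ 46.8 -32.5]
```

View pics/s9.png

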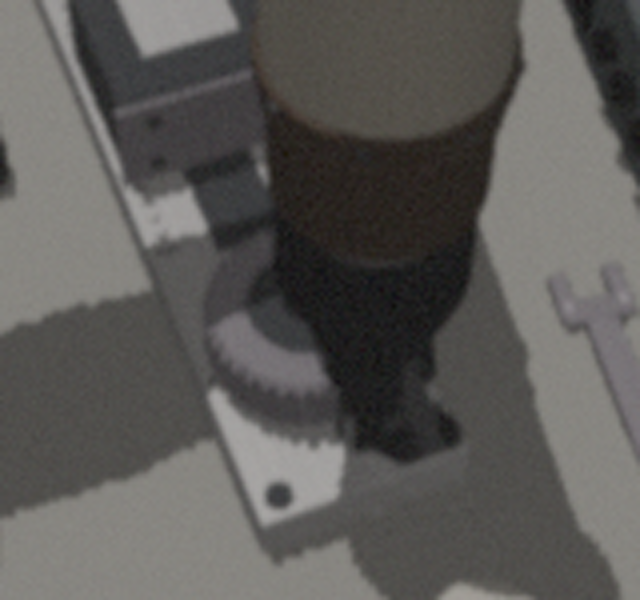

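View pics/t9.png

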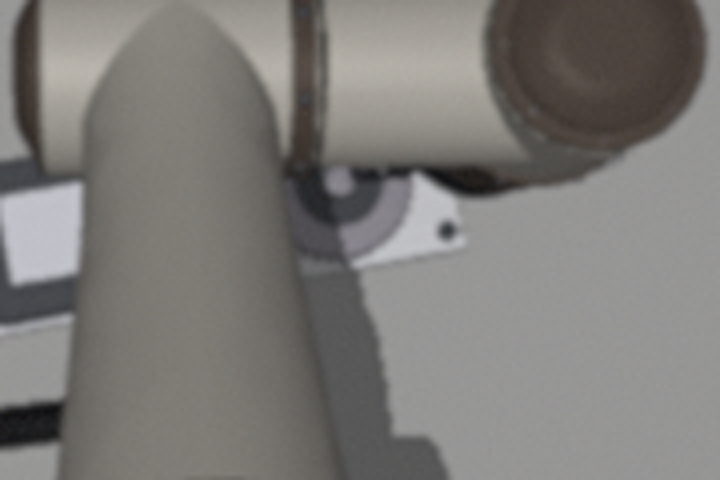

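The mark is hidden under the gripper here, so it's still on the far side. I'll make the next stroke.

```bash
python3 -m jog '[[[-9.5,2.5,0,0],[-19,5.5,0,0],[-28,11,0,0],[-35,18,0,0],[-40,26,0,0]]]';python3 -c "
from h import *; nxt(R=43,b2=12,b1=14)
im,d=arm.get_image('side'); cv2.imwrite('pics/s10.png',cv2.resize(im[200:350,220:380],None,fx=4,fy=4,interpolation=cv2.INTER_CUBIC))
im,d=arm.get_image('top'); cv2.imwrite('pics/t10.png',cv2.resize(im[160:280,250:430],None,fx=4,fy=4,interpolation=cv2.INTER_CUBIC))
"
```

```text
clock: 11.68
position: [652.2, -126.0, 221.2]
ee_rot: [-0.091, 0.996, -0.004, -0.0]
contact_force: [2.5, -2.2, 1.4]
gripper_width: 0.0
t 11.68 g=(48.7,-32.0) z=221.2 yawerr=0.1 tilt 0.5 F gx 2.1 gy -2.6 z 1.4 w 0.0
[-1.5 10.  -0.9] [ 50.2 -22. ]
[-2.3 19.9 -1. ] [ 51.  -12.1]
[-2.3 29.9 -1.1] [51.  -2.1]
[-2.3 39.9 -1.2] [51.   7.9]
[-1.8 49.9 -1.3] [50.6 17.9]
```

View pics/s10.png

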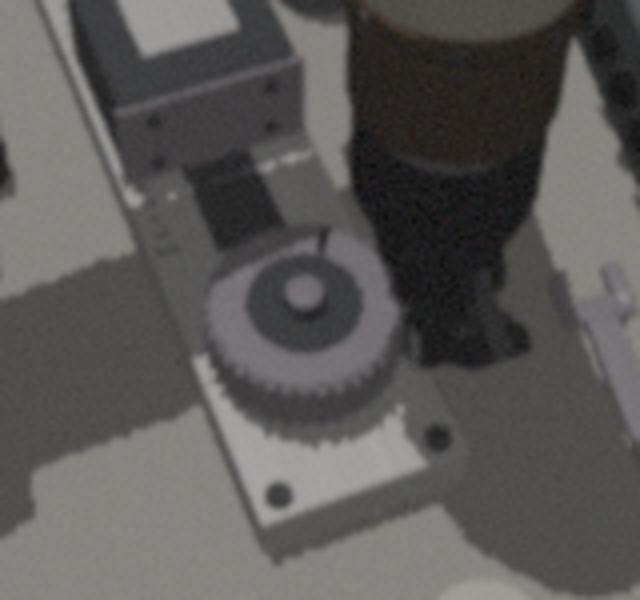

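View pics/t10.png

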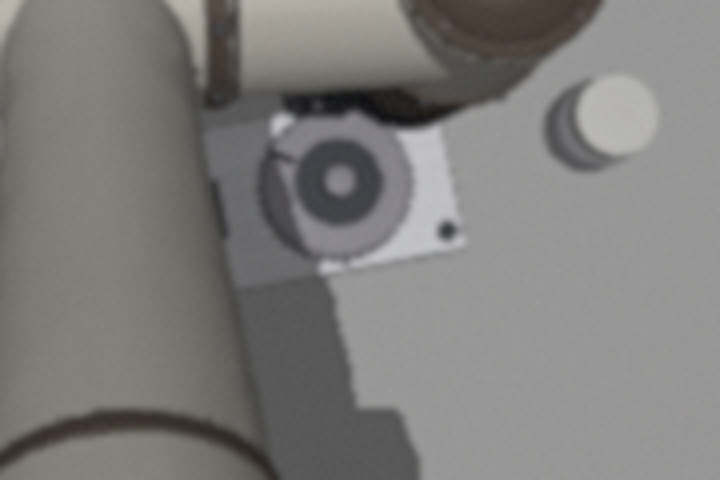

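The mark is at (281,157) in the top crop, so the collar stands at about 598° with 122° to go.

```bash
python3 -m jog '[[[-1.5,10,0,0],[-2,20,0,0],[-2,30,0,0],[-2,40,0,0],[-1.5,50,0,0]]]';python3 -c "
from h import *; nxt(R=43,b2=12,b1=14)
im,d=arm.get_image('side'); cv2.imwrite('pics/s11.png',cv2.resize(im[200:350,220:380],None,fx=4,fy=4,interpolation=cv2.INTER_CUBIC))
"
```

```text
clock: 12.4
position: [646.8, -74.2, 222.3]
ee_rot: [-0.092, 0.996, -0.004, 0.004]
contact_force: [3.7, 1.1, 0.8]
gripper_width: 0.1
t 12.40 g=(52.8,19.9) z=222.3 yawerr=-0.1 tilt 0.7 F gx 3.9 gy 0.4 z 0.8 w 0.1
[5.2 9.  0.2] [47.5 28.9]
[10.2 17.7  0. ] [42.5 37.6]
[17.  25.  -0.1] [35.7 44.9]
[25.3 30.5 -0.2] [27.4 50.4]
[34.7 34.  -0.3] [18.  53.8]
```

View pics/s11.png

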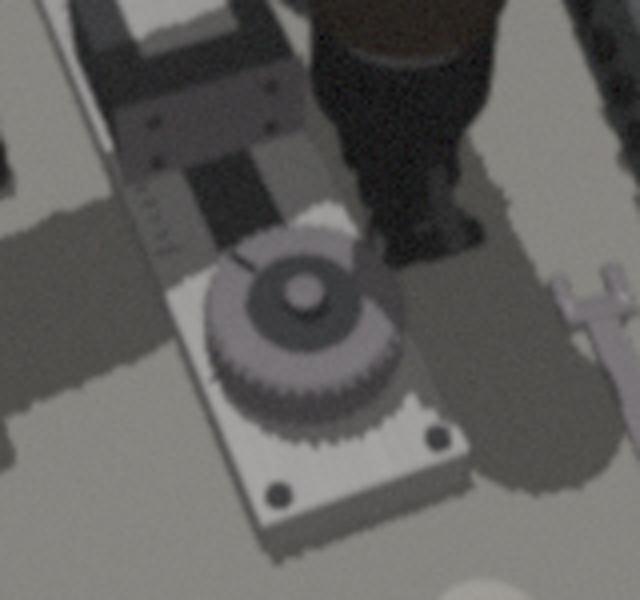

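The mark is at (242,260) in the side crop, about 660°. One more stroke of roughly 48 mm should finish it.

```bash
python3 -c "
from h import *; markang('side',220+242/4,200+260/4)"; python3 -m jog '[[[5,9,0,0],[10.2,17.5,0,0],[17,25,0,0],[25,30,0,0],[34.5,33.5,0,0]]]';python3 -c "
from h import *; nxt(R=43,b2=12,b1=14)
im,d=arm.get_image('side'); cv2.imwrite('pics/s12.png',cv2.resize(im[200:350,220:380],None,fx=4,fy=4,interpolation=cv2.INTER_CUBIC))
"
```

```text
r 33.1957403785049 turn from tight deg 297.49834545142346
clock: 13.08
position: [605.6, -45.9, 221.9]
ee_rot: [-0.092, 0.996, -0.003, 0.004]
contact_force: [2.2, 6.2, 0.8]
gripper_width: -0.1
t 13.07 g=(17.4,55.3) z=221.9 yawerr=-0.1 tilt 0.6 F gx 3.3 gy 5.7 z 0.8 w -0.1
[10.3 -0.3 -0.2] [ 7.1 55. ]
[20.3 -0.2 -0.2] [-2.9 55. ]
[30.3 -0.5 -0.3] [-12.9  54.7]
[40.  -2.7 -0.4] [-22.6  52.4]
[48.9 -7.2 -0.4] [-31.5  48. ]
```

View pics/s12.png

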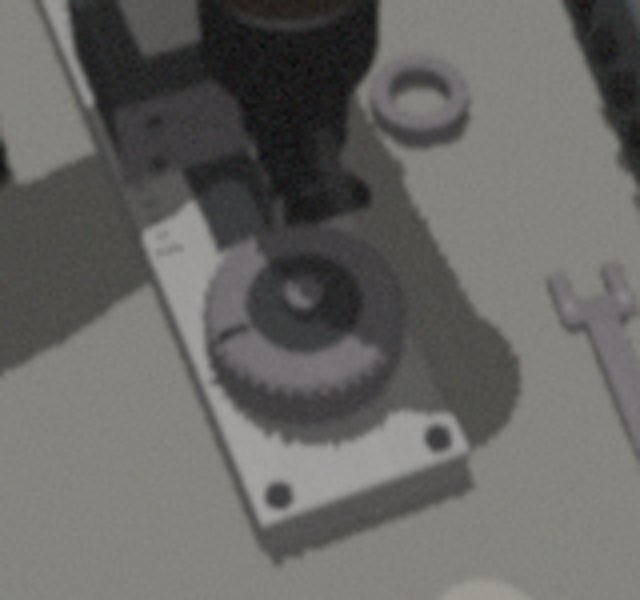

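```bash
python3 -c "
from h import *; markang('side',220+232/4,200+334/4)"; python3 -m jog '[[[-2,5,0,0],[0,11,0,0],[8,16,0,0],[17,20,0,0],[17,22,0,0]]]';python3 -c "
from h import *; st((0,100,222))
im,d=arm.get_image('side'); cv2.imwrite('pics/s13.png',cv2.resize(im[140:350,180:390],None,fx=2.8,fy=2.8,interpolation=cv2.INTER_CUBIC))
"
```

```text
r 33.751028681844566 turn from tight deg 9.341654805372968
clock: 13.75
position: [582.6, -27.3, 221.5]
ee_rot: [-0.092, 0.996, -0.003, 0.003]
contact_force: [0.2, 0.7, 0.0]
gripper_width: -0.1
t 13.75 g=(-1.9,77.7) z=221.5 yawerr=-0.1 tilt 0.5 F gx 0.3 gy 0.6 z 0.0 w -0.1
tool shift [-1.90940268 22.24527282 -0.59264739]
```

View pics/s13.png

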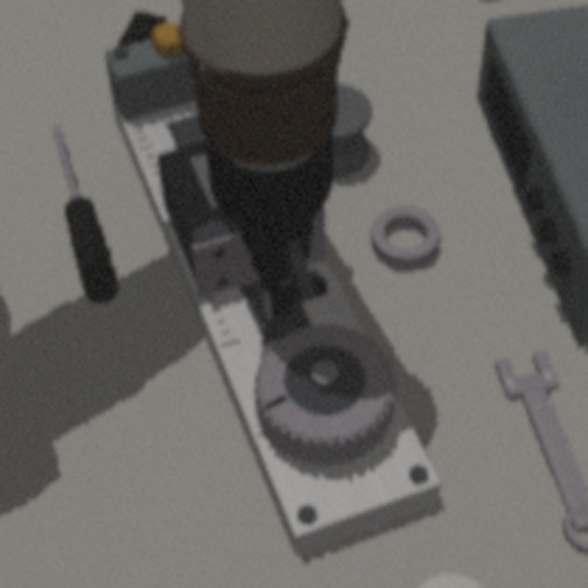

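The mark is at (274,402), about 729° by calibration and well within tolerance, and the finger is clear. Next is the block push.

```bash
python3 -m jog '[[[-2,10,0,0],[-2,20,0,0],[-2,30,0,0],[-2,42,0,0],[-2,54,0,0]]]'; python3 -c "
from h import *; st((0,200,222))"; python3 -m jog '[[[0,12,0,0],[0,24,0,0],[0,36,0,0],[0,48,0,0],[0,58,0,0]]]'; python3 -c "
from h import *; st((0,203,222))"
```

```text
clock: 14.42
position: [575.3, 27.2, 221.8]
ee_rot: [-0.092, 0.996, -0.003, 0.004]
contact_force: [2.5, -2.4, 2.3]
gripper_width: -0.2
t 14.43 g=(0.9,132.7) z=221.8 yawerr=-0.2 tilt 0.6 F gx 2.0 gy -2.8 z 2.3 w -0.2
tool shift [ 0.74744973 67.3500912  -0.65052202]
clock: 15.05
position: [564.6, 85.1, 221.7]
ee_rot: [-0.093, 0.996, -0.003, 0.004]
contact_force: [1.2, -2.6, 4.2]
gripper_width: -0.1
t 15.05 g=(0.9,191.5) z=221.7 yawerr=-0.2 tilt 0.6 F gx 0.7 gy -2.8 z 4.2 w -0.1
tool shift [ 0.84898484 11.47900117 -0.41972625]
```

```bash
python3 -m jog '[[[0,4,0,0],[0,8,0,0],[0,11,0,0],[0,14,0,0],[0,15,0,0]]]'; python3 -c "
from h import *; st((0,203,222))"
```

```text
clock: 15.68
position: [562.7, 94.7, 223.8]
ee_rot: [-0.092, 0.996, -0.007, 0.003]
contact_force: [6.1, -29.1, 15.4]
gripper_width: 0.1
t 15.68 g=(0.7,201.3) z=223.8 yawerr=-0.1 tilt 0.9 F gx 0.7 gy -29.7 z 15.4 w 0.1
tool shift [0.74895531 1.7199713  1.73126355]
```

The block stopped hard at 30 N against the end block. I'll back off, lift and look.

```bash
python3 -m jog '[[[0,1,0,0],[0,0,0,0],[0,-8,0,0],[0,-18,0,0],[0,-25,0,0]]]'; python3 -m jog '[[[0,0,-40,0],[0,0,-80,0],[40,-20,-120,0],[90,-40,-130,0],[130,-60,-130,0]]]'; python3 -m jog '[[[55,-30,0,0],[110,-60,0,0],[160,-90,0,0],[200,-120,0,0],[200,-120,0,0]]]'
python3 - <<'E'
from h import *; st()
im,d,W=cloud('top'); z=W[...,2]
cv2.imwrite('pics/t14.png',im)
cv2.imwrite('pics/t14z.png',cv2.resize(im[160:280,150:430],None,fx=2.8,fy=2.8,interpolation=cv2.INTER_CUBIC))
im2,_=arm.get_image('side'); cv2.imwrite('pics/s14.png',im2)
roi=np.zeros(z.shape,bool); roi[170:262,180:375]=1
n,l,s,c=cv2.connectedComponentsWithStats((roi&(z>84)&(z<95)).astype(np.uint8))
for i in range(1,n):
    if s[i,4]>200:
        r=cv2.minAreaRect(W[l==i][:,:2].astype(np.float32)); q=np.array(r[0])-C; print(r,"gauge y center",q@GY-135,"travel",q@GY-135-45+20)
E
```

```text
clock: 16.3
position: [567.1, 69.9, 223.5]
ee_rot: [-0.092, 0.996, -0.007, 0.003]
contact_force: [0.3, 0.2, 0.2]
gripper_width: 0.3
clock: 16.92
position: [447.9, -12.2, 354.6]
ee_rot: [-0.092, 0.996, -0.006, 0.004]
contact_force: [-0.1, -0.8, 0.0]
gripper_width: -0.0
clock: 17.55
position: [270.9, -168.3, 354.8]
ee_rot: [-0.09, 0.996, -0.006, 0.004]
contact_force: [0.8, 0.3, -0.2]
gripper_width: -0.5
t 17.55 g=(-334.0,-4.4) z=354.8 yawerr=0.1 tilt 0.8 F gx 0.9 gy 0.2 z -0.2 w -0.5
((550.8638305664062, 153.5283203125), (92.7853012084961, 92.89981842041016), 10.414417266845703) gauge y center 126.30927494750978 travel 101.30927494750978
```

View pics/t14.png

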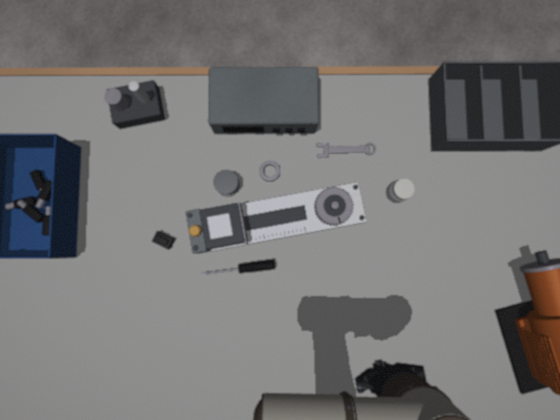

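View pics/t14z.png

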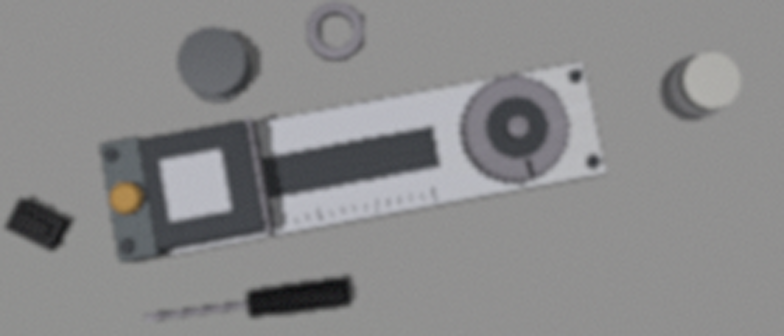

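View pics/s14.png

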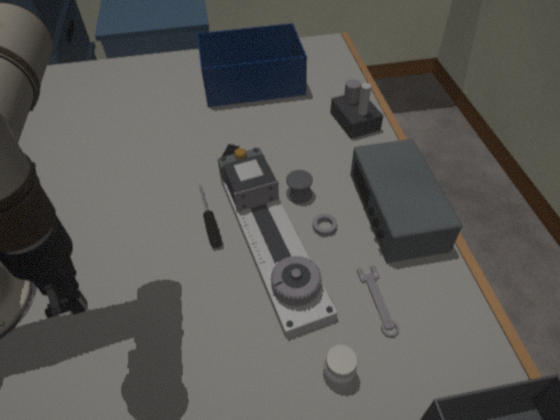

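```bash
python3 -c "
from bench import arm; print(arm.job_done()); print(arm.read_state()['clock'])"
```

```text
the job is handed in; nothing more can be done
None
the job is handed in; nothing more can be done
```

I loosened the collar by two turns and then pushed the stop block home against the end block. The job was handed in at about 17.7 s; no verdict is reported.

- **Collar:** I rolled the closed fingertips around the rim by touch. The black line read about 187°, 314°, 441°, 598°, 658° and finally 725–730°, so it stands about 5–10° past two turns, within the quarter-turn tolerance. Twice the contact went light, at one point to no measurable force. The line showed little or no lost turn either time.
- **Stop block:** I pushed it with the finger only after the collar was done, until it stopped hard with about 30 N on the wrist. In the top picture it sits flush against the end block. The depth estimate gives 101 mm of travel against 103 mm nominal. That is within the roughly 2 mm calibration error and above the 99 mm limit.
- **Rest of the scene:** The brass screw and the loose things look the same as in the first pictures; I checked these by eye only. After the arm withdrew, it touched nothing and its wrist force read about zero.

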